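Seat and shut the loose tap on the ball-inflating manifold

TASK

On the ball-inflating manifold, the brass tap next to the round gauge is open and its tapered plug stands up loose. Take its flat handle and turn it clockwise while pressing the plug down into its tapered hole, so that it ends wedged with its handle squarely across the pipe and about as low as the other tap's handle, and stays there when you let go. Leave the other tap as it is.

Things in the scene. Friction and masses are not known exactly. Their poses are not given: they have to be found in the camera images.
- tap_handle (a point): Centre of the loose tap's flat brass bar handle, on its upright turning axis; it sinks and turns with the plug. It starts 112 to 116 mm above the table; seated like the other tap it is at 94. Bar 64 mm long (own x), 12 thick (y), 24 tall (z up). Valve body (44 wide) top is 62 above the table. The gauge (58 wide, 69 tall) is 93 mm along the pipe to one side, the other tap 160 mm to the other.
- tap_turn (a joint): Angle of the loose tap about its upright axis, rad: 0 = handle along the manifold's level pipe (open), 1.571 = squarely across it (shut); grows clockwise seen from above. Starts 0.2 to 0.6, stops at 0 and 2.0. Turning takes about 0.15 N m. Pushing down takes 8 N at first, 13 N at seated depth; it stays where left, but climbs out 5 mm per rad when turned without pressing.
- other_tap (a joint): Angle of the other tap (same shape, already seated, handle centre 94 mm above the table, farther from the gauge), rad: 0 as it stands at the start, shut, handle across the pipe. To be left alone.

How it is judged (in metres and radians):
On the way:
1. the loose tap is turned while pressed in: its handle is below 109 mm while it stands between 43 and 75 degrees (height (world z) of tap_handle below 0.109 m and value of joint tap_turn between 0.75 and 1.31 rad), for 0.06 s.
At the end, for the whole second after the job is handed in: The loose tap stays, at rest, with its handle centre within 10 mm of the other tap's height (84 to 104 mm above the table) and across the pipe to within 11 degrees (turn 1.37 to 1.77 rad) (height (world z) of tap_handle between 0.084 and 0.104 m and value of joint tap_turn between 1.37 and 1.77 rad and velocity of joint tap_turn between -0.05 and 0.05 rad/s); the robot touches nothing.
It fails at once if the other tap is turned by more than 11 degrees (value of joint other_tap above 0.2 rad or value of joint other_tap below -0.2 rad).
It also fails if it takes over 35 s, if anything falls off the work surface, if the arm or the gripper's body presses on something with over 40 N, if the wrist force passes 120 N, or if a joint passes its speed limit or range.

ROBOT

A 7-joint arm with a two-finger parallel gripper is mounted at the origin on the work surface. World frame = base frame: x ahead of the robot, y to its left, z up, the work surface at z = 0. Lengths are in mm, angles in rad, forces in N, time in s.
With the tool pointing down it reaches from about 425 to 950 mm from the base axis. Payload 4.7 kg.
Tool frame: the origin (TCP) lies midway between the tips of the shut fingers; the grasp point (between the pads) lies r.pinch_z behind it (r.pinch_z is the distance from the TCP to the grasp point, in mm); z points along the fingers, y is the line along which they close (so a half turn about z gives the same grasp; the last joint's range is limited). The gripper opens to 87 mm and grips with 3 to 60 N. Pads are 19 mm wide; open, the fingers measure 117 mm over their backs; the gripper's body (75 mm by 190 mm) begins 51 mm behind the grasp point.
Start: joints at [-1.189, 0.469, -0.049, 1.532, 0.024, 1.141, -0.082], TCP at [269.519, 618.877, 222.573] pointing down, gripper open.
Joint ranges: [-2.59, 2.59], [-0.33, 1.99], [-1.39, 1.29], [0.1, 2.45], [-1.04, 4.18], [0.21, 1.99], [-2.66, 2.66]. Speed limits (rad/s): [2.57, 2.57, 3.14, 3.14, 3.14, 3.14, 3.14].

INTERFACE

Orientations are given as a rotation vector (axis times angle).
In Python, from cell import get_obs, cams, r gives the robot as it stands.
- The arm moves only by the tool send_rows, never from a script. Its argument "rows" is a list of rows, each an object with "claw": the finger opening in mm, from 0 to 87; "travel": the shift along the tool's x, y, z in mm, a list of three; "twist": the turn, a rotation vector about the tool's x, y, z in rad, a list of three. A call has exactly 5 rows; each row shifts and turns the commanded pose from where the row before left it, along the tool's axes as they then stand; what a row does not reach is not made up. A row lasts 1/10 s, in which the tool goes at most 50 mm and 8.59 degrees, less where a joint would pass 70% of its speed; a pose out of reach is approached as far as the arm can. A call is refused whole if a number of a shift passes 50 or a number of a turn 0.15, either way. A call with a gripper value outside its range is refused whole. The fingers move at their own pace and stop on an object; "squeeze" is the grip in N (left out, the last holds). Time passes only in rows, so rows that do not move let the fingers close, or fill a call up. It gives the time, the measured TCP pose, the force, the opening and the grip force at its end, in the units of the state.
- get_obs(): the state, without advancing time (a new reading comes with each control period).
- cams.read_camera(name): name is "scene" or "top"; returns the picture (420x560x3 uint8, red, green, blue); there is no depth.
- cams.camera_info(name): a dict with "fx", "fy", "cx", "cy" (pixels), "R" (3x3) and "t" (3): a world point X has camera coordinates R X + t. Camera axes: x right, y down, z forward; pixel columns grow to the right and rows downward; lengths in mm; the calibration is good to about 2 mm. A picture is of the moment at which its call begins. camera_info takes no time and is no camera call.
- r.hand_in(): hands the job in; it is judged then, once.
The state is a dict: "time_s": time; "joints": joint angles; "dq": joint speeds; "tau": joint torques, N m; "eef_pos": TCP position; "tool_rot": TCP orientation; "force": force on the tool from outside, world axes, zero at the start; "ft_torque": the same for the moment, N m; "width": opening from 0.0 (shut) to 1.0 (fully open); "gripper_force": force on a finger pad.
Only numpy, scipy, OpenCV 4.12 (cv2) and the standard library are available. Lean on these libraries where they do the work, as an engineer would, in place of code of your own. Each camera call takes 0.05 s, during which the arm holds its last target. There are 200 camera calls.

## Working session

There is one attempt and no reset: what is moved stays moved. The work goes in short steps, Python scripts to look and compute and a tool call to move; the robot and the scene stay as the last step left them, time stands still between calls to the robot, and variables do not carry over. Pictures are saved under pics/ and viewed, at most 10 in all, crops included, and the job is handed in when it is done.

Besides the shell and the picture viewer there is one more tool, called after ">>>" as name(argument=value, ...) on one line, values as JSON. send_rows: Moves the arm, as the interface text tells. Its arguments: {"type":"object","properties":{"rows":{"type":"array","items":{"type":"object","properties":{"claw":{"type":"number"},"travel":{"type":"array","items":{"type":"number"}},"twist":{"type":"array","items":{"type":"number"}}}}},"squeeze":{"type":"number"}},"required":["rows"]}

```bash
mkdir -p pics; ls
python3 - <<'E'
from cell import get_obs,cams,r
import cv2
o=get_obs();print({k:o[k] for k in("time_s","eef_pos","tool_rot","force","width")},r.pinch_z)
for n in("scene","top"):
    cv2.imwrite(f"pics/{n}0.png",cams.read_camera(n)[:,:,::-1]);print(n,cams.camera_info(n))
E
```

```text
pics
{'time_s': 0.0, 'eef_pos': array([269.29086389, 618.29784   , 221.48225927]), 'tool_rot': array([-6.40634526e-01, -3.07523712e+00,  3.05352886e-03]), 'force': array([-0.14977648, -0.28163516, -0.74911872]), 'width': 1.0016121624315977} 18.700000000000003
scene {'fx': 535.2231294573382, 'fy': 535.2231294573382, 'cx': 282.80200756166437, 'cy': 214.9759062608843, 'R': array([[-0.80342824,  0.5952935 ,  0.01134507],
       [ 0.44897508,  0.61824681, -0.64512965],
       [-0.39105554, -0.51322173, -0.76398889]]), 't': array([ 423.69822094, -198.03891899, 1100.5861979 ])}
top {'fx': 390.54267592410883, 'fy': 390.54267592410883, 'cx': 280.31181453883215, 'cy': 210.50889401419394, 'R': array([[ 0.02360012, -0.99929322, -0.02925893],
       [-0.99589922, -0.020943  , -0.08801218],
       [ 0.08733721,  0.03121605, -0.9956896 ]]), 't': array([ 36.06392697, 569.65242587, 731.91889685])}
```

View pics/scene0.png

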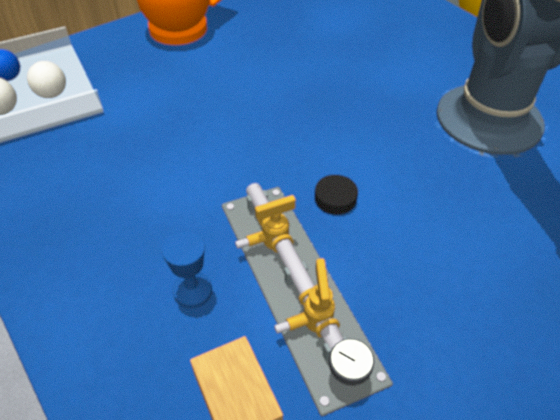

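View pics/top0.png

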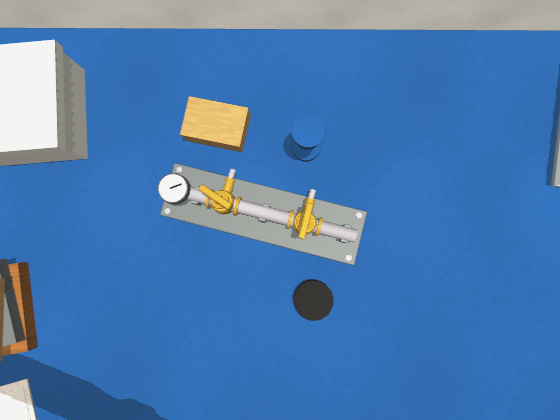

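The scene view shows the manifold with the gauge at (351,360), the loose tap at (321,290) and the other tap at (276,210). In the top view these are at (174,188), (220,200) and (306,215). I'll crop closer.

```bash
cat > h.py <<'E'
import numpy as np
from cell import get_obs,cams,r
def ray(n,u,v,z):
    c=cams.camera_info(n);R=np.array(c["R"]);t=np.array(c["t"])
    d=R.T@np.array([(u-c["cx"])/c["fx"],(v-c["cy"])/c["fy"],1]);o=-R.T@t
    return o+d*(z-o[2])/d[2]
def proj(n,X):
    c=cams.camera_info(n);p=np.array(c["R"])@np.array(X)+c["t"]
    return np.array([c["fx"]*p[0]/p[2]+c["cx"],c["fy"]*p[1]/p[2]+c["cy"]])
E
python3 - <<'E'
import cv2,numpy as np
a=cv2.imread("pics/top0.png")[155:275,150:370];b=cv2.imread("pics/scene0.png")[170:410,210:400]
a=cv2.resize(a,None,fx=3.5,fy=3.5,interpolation=cv2.INTER_CUBIC)
cv2.imwrite("pics/top0c.png",a)
cv2.imwrite("pics/scene0c.png",cv2.resize(b,None,fx=2.5,fy=2.5,interpolation=cv2.INTER_CUBIC))
E
```

```text
(no output)
```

View pics/top0c.png

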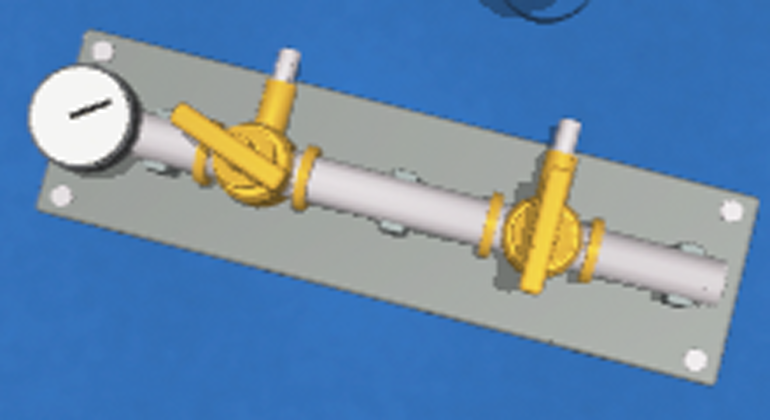

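View pics/scene0c.png

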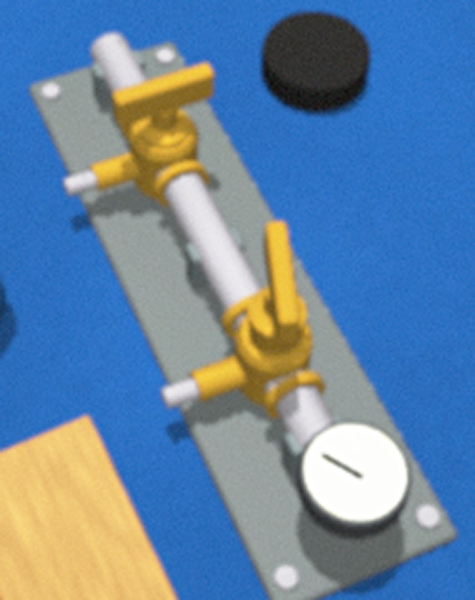

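The top crop shows the loose handle running from about (180,111) to (279,184), clockwise of the pipe. The other handle runs from (564,154) to (532,292). Next I turn these pixels into positions.

Run:
```python
from h import *
f=lambda u,v:(150+(u+.5)/3.5-.5,155+(v+.5)/3.5-.5)
P=lambda p,z:ray("top",*f(*p),z)
def ang(d):return np.arctan2(d[1],d[0])
a,b=P((180,111),126),P((279,184),126)
c,d=P((564,154),106),P((532,292),106)
L=(a+b)/2;O=(c+d)/2
print("loose",L,np.linalg.norm(a-b),ang(b-a)); print("other",O,np.linalg.norm(c-d),ang(d-c))
print("dist",np.linalg.norm((L-O)[:2]),"pipe ang",ang(O-L))
e=P((93,32),5)-P((757,200),5); e2=P((38,208),5)-P((716,383),5);print("plate",ang(-e),ang(-e2))
print("gauge",P((81,116),69))
g=lambda u,v:(210+(u+.5)/2.5-.5,170+(v+.5)/2.5-.5)
for z in(120,126,132):print(z,(ray("scene",*g(277,226),z)+ray("scene",*g(286,333),z))/2)
print((ray("scene",*g(116,100),106)+ray("scene",*g(212,72),106))/2)
o=get_obs()
from scipy.spatial.transform import Rotation as R
print(R.from_rotvec(o["tool_rot"]).as_matrix().round(3))
```

```text
loose [580.9910141  156.64323295 126.        ] 60.462788227481546 -2.1805308956993446
other [549.13831455   1.16336846 106.        ] 70.08445360178044 2.9325115694026374
dist 158.7091135719329 pipe ang -1.7728673222678437
plate -1.8008017813273556 -1.7987436351490274
gauge [602.9673056  247.67783172  69.        ]
120 [583.92154222 160.48039229 120.        ]
126 [586.7344893  163.28091692 126.        ]
132 [589.54743639 166.08144155 132.        ]
[547.55332425   6.80679989 106.        ]
[[-0.917  0.399 -0.001]
 [ 0.399  0.917 -0.002]
 [-0.    -0.002 -1.   ]]
```

Loose tap is at about (582,158), with turn ≈0.39. I'll raise slightly and move over it.

>>> send_rows(rows=[{"claw": 87, "travel": [-31, -20, -15], "twist": [0, 0, 0]}, {"claw": 87, "travel": [-31, -20, -15], "twist": [0, 0, 0]}, {"claw": 87, "travel": [-31, -20, -15], "twist": [0, 0, 0]}, {"claw": 87, "travel": [-31, -20, -10], "twist": [0, 0, 0]}, {"claw": 87, "travel": [-31, -20, -5], "twist": [0, 0, 0]}])

```text
time_s: 0.6
eef_pos: [372.5, 464.1, 283.3]
tool_rot: [0.641, 3.075, 0.002]
force: [0.7, 1.3, -0.2]
width: 1.0
gripper_force: 0.0
```

>>> send_rows(rows=[{"claw": 87, "travel": [-31, -20, 0], "twist": [0, 0, 0]}, {"claw": 87, "travel": [-31, -20, 0], "twist": [0, 0, 0]}, {"claw": 87, "travel": [-31, -20, 0], "twist": [0, 0, 0]}, {"claw": 87, "travel": [-31, -20, 0], "twist": [0, 0, 0]}, {"claw": 87, "travel": [-31, -20, 0], "twist": [0, 0, 0]}])

```text
time_s: 1.1
eef_pos: [474.3, 310.1, 282.2]
tool_rot: [-0.641, -3.075, 0.001]
force: [0.5, -0.0, 0.5]
width: 0.994
gripper_force: 0.0
```

>>> send_rows(rows=[{"claw": 60, "travel": [-31, -20, 0], "twist": [0, 0, 0]}, {"claw": 60, "travel": [-31, -20, 0], "twist": [0, 0, 0]}, {"claw": 60, "travel": [-31, -20, 0], "twist": [0, 0, 0]}, {"claw": 60, "travel": [-31, -20, 0], "twist": [0, 0, 0]}, {"claw": 60, "travel": [-31, -20, 0], "twist": [0, 0, 0]}])

```text
time_s: 1.6
eef_pos: [576.4, 156.8, 282.1]
tool_rot: [-0.64, -3.075, 0.0]
force: [0.5, 0.3, -0.0]
width: 0.708
gripper_force: 0.0
```

>>> send_rows(rows=[{"claw": 60, "travel": [0, 0, 0], "twist": [0, 0, 0.147]}, {"claw": 60, "travel": [0, 0, 0], "twist": [0, 0, 0.147]}, {"claw": 60, "travel": [0, 0, 0], "twist": [0, 0, 0.147]}, {"claw": 60, "travel": [0, 0, 0], "twist": [0, 0, 0.147]}, {"claw": 60, "travel": [0, 0, 0], "twist": [0, 0, 0.147]}])

```text
time_s: 2.1
eef_pos: [575.7, 158.0, 282.0]
tool_rot: [-1.711, -2.634, 0.001]
force: [-0.0, 0.2, 0.2]
width: 0.687
gripper_force: 0.0
```

>>> send_rows(rows=[{"claw": 60, "travel": [0, 0, 0], "twist": [0, 0, 0.147]}, {"claw": 60, "travel": [0, 0, 0], "twist": [0, 0, 0.147]}, {"claw": 60, "travel": [0, 0, 0], "twist": [0, 0, 0.147]}, {"claw": 60, "travel": [0, 0, 0], "twist": [0, 0, 0.147]}, {"claw": 60, "travel": [0, 0, 0], "twist": [0, 0, 0.147]}])

```text
time_s: 2.6
eef_pos: [575.7, 158.1, 282.0]
tool_rot: [-2.543, -1.844, 0.001]
force: [0.4, -0.1, 0.7]
width: 0.69
gripper_force: 0.0
```

>>> send_rows(rows=[{"claw": 60, "travel": [0, 0, 20], "twist": [0, 0, 0.147]}, {"claw": 60, "travel": [0, 0, 25], "twist": [0, 0, 0.147]}, {"claw": 60, "travel": [3, 5, 25], "twist": [0, 0, 0]}, {"claw": 60, "travel": [0, 0, 25], "twist": [0, 0, 0]}, {"claw": 60, "travel": [0, 0, 20], "twist": [0, 0, 0]}])

```text
time_s: 3.1
eef_pos: [581.0, 157.7, 165.5]
tool_rot: [-2.781, -1.46, 0.004]
force: [-0.1, 0.8, -0.0]
width: 0.692
gripper_force: 0.0
```

Run:
```python
from h import *
import cv2
o=get_obs();print(o["eef_pos"],o["tool_rot"],o["joints"],o["force"])
a=cams.read_camera("top")[140:290,140:300,::-1];b=cams.read_camera("scene")[200:380,240:400,::-1]
f=lambda i,s:cv2.resize(i,None,fx=s,fy=s,interpolation=cv2.INTER_CUBIC)
a=f(a,2.5);b=f(b,2.2);h=400
c=np.zeros((h,800,3),np.uint8);c[:a.shape[0],:400]=a[:h];c[:b.shape[0],420:420+b.shape[1]]=b[:h]
cv2.imwrite("pics/near.png",c)
```

```text
[580.97975713 157.66801481 165.54045016] [-2.78128118 -1.46018152  0.00359022] [-0.6793111   0.42921426  0.4601131   1.79525027 -0.22544027  0.97151069
 -0.73074925] [-0.08632911  0.79192392 -0.03748502]
```

View pics/near.png

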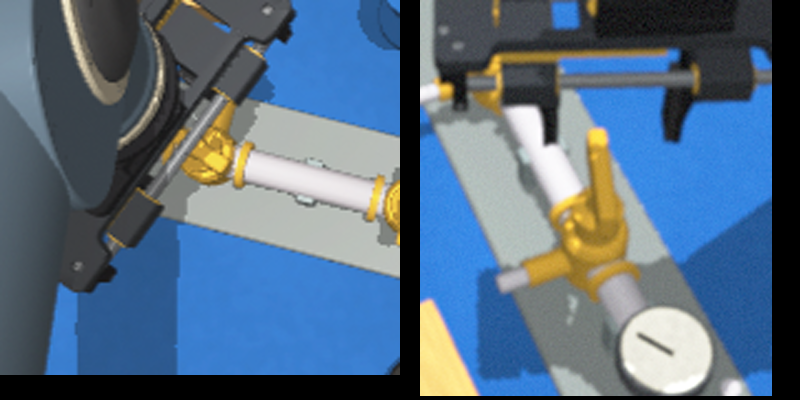

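The right half (scene) shows the two fingertips at (550,140) and (675,140), straddling the line of the handle, whose top end is at (597,130). The handle is clear between them, so I descend and close gently.

>>> send_rows(rows=[{"claw": 60, "travel": [0, 0, 15], "twist": [0, 0, 0]}, {"claw": 60, "travel": [0, 0, 15], "twist": [0, 0, 0]}, {"claw": 60, "travel": [0, 0, 15], "twist": [0, 0, 0]}, {"claw": 60, "travel": [0, 0, 15], "twist": [0, 0, 0]}, {"claw": 60, "travel": [0, 0, 9], "twist": [0, 0, 0]}])

```text
time_s: 3.7
eef_pos: [581.1, 157.6, 96.7]
tool_rot: [-2.781, -1.46, 0.003]
force: [-0.2, 0.8, -0.2]
width: 0.686
gripper_force: 0.0
```

>>> send_rows(rows=[{"claw": 40, "travel": [0, 0, 0], "twist": [0, 0, 0]}, {"claw": 30, "travel": [0, 0, 0], "twist": [0, 0, 0]}, {"claw": 24, "travel": [0, 0, 0], "twist": [0, 0, 0]}, {"claw": 20, "travel": [0, 0, 0], "twist": [0, 0, 0]}, {"claw": 16, "travel": [0, 0, 0], "twist": [0, 0, 0]}], squeeze=10)

```text
time_s: 4.2
eef_pos: [582.2, 157.9, 99.1]
tool_rot: [-2.782, -1.46, -0.002]
force: [0.0, -0.8, -0.6]
width: 0.32
gripper_force: 0.0
```

>>> send_rows(rows=[{"claw": 10, "travel": [0, 0, 0], "twist": [0, 0, 0]}, {"claw": 5, "travel": [0, 0, 0], "twist": [0, 0, 0]}, {"claw": 5, "travel": [0, 0, 0], "twist": [0, 0, 0]}, {"claw": 5, "travel": [0, 0, 0], "twist": [0, 0, 0]}, {"claw": 5, "travel": [0, 0, 0], "twist": [0, 0, 0]}], squeeze=10)

```text
time_s: 4.7
eef_pos: [581.7, 158.0, 98.7]
tool_rot: [-2.781, -1.461, 0.0]
force: [-1.2, -0.1, 2.5]
width: 0.144
gripper_force: 9.9
```

The bar is held at 12.5 mm opening with little side force. I'll firm up the grip and start pressing.

>>> send_rows(rows=[{"claw": 5, "travel": [0, 0, 0], "twist": [0, 0, 0]}, {"claw": 5, "travel": [0, 0, 0], "twist": [0, 0, 0]}, {"claw": 5, "travel": [0, 0, 2], "twist": [0, 0, 0]}, {"claw": 5, "travel": [0, 0, 2], "twist": [0, 0, 0]}, {"claw": 5, "travel": [0, 0, 2], "twist": [0, 0, 0]}], squeeze=50)

```text
time_s: 5.2
eef_pos: [581.8, 158.0, 93.3]
tool_rot: [-2.781, -1.46, -0.0]
force: [-3.6, 0.5, 9.5]
width: 0.132
gripper_force: 49.8
```

>>> send_rows(rows=[{"claw": 5, "travel": [0, 0, 2], "twist": [0, 0, 0.06]}, {"claw": 5, "travel": [0, 0, 2], "twist": [0, 0, 0.06]}, {"claw": 5, "travel": [0, 0, 2], "twist": [0, 0, 0.06]}, {"claw": 5, "travel": [0, 0, 1], "twist": [0, 0, 0.06]}, {"claw": 5, "travel": [0, 0, 1], "twist": [0, 0, 0.06]}])

```text
time_s: 5.7
eef_pos: [581.5, 158.3, 85.5]
tool_rot: [-2.968, -1.025, 0.001]
force: [-4.7, 0.8, 11.8]
width: 0.131
gripper_force: 49.8
```

>>> send_rows(rows=[{"claw": 5, "travel": [0, 0, 1], "twist": [0, 0, 0.09]}, {"claw": 5, "travel": [0, 0, 1], "twist": [0, 0, 0.09]}, {"claw": 5, "travel": [0, 0, 1], "twist": [0, 0, 0.09]}, {"claw": 5, "travel": [0, 0, 1], "twist": [0, 0, 0.09]}, {"claw": 5, "travel": [0, 0, 1], "twist": [0, 0, 0.09]}])

```text
time_s: 6.2
eef_pos: [581.2, 158.8, 80.7]
tool_rot: [-3.121, -0.336, 0.002]
force: [-5.0, 1.6, 12.6]
width: 0.137
gripper_force: 49.8
```

>>> send_rows(rows=[{"claw": 5, "travel": [0, 0, 0.5], "twist": [0, 0, 0.09]}, {"claw": 5, "travel": [0, 0, 0.5], "twist": [0, 0, 0.09]}, {"claw": 5, "travel": [0, 0, 0.5], "twist": [0, 0, 0.09]}, {"claw": 5, "travel": [0, 0, 0.5], "twist": [0, 0, 0.09]}, {"claw": 5, "travel": [0, 0, 0.5], "twist": [0, 0, 0.09]}])

```text
time_s: 6.7
eef_pos: [581.2, 159.5, 78.3]
tool_rot: [-3.117, 0.369, 0.004]
force: [-5.5, 3.2, 14.0]
width: 0.136
gripper_force: 49.8
```

Run:
```python
from h import *
import cv2
from scipy.spatial.transform import Rotation as R
o=get_obs();m=R.from_rotvec(o["tool_rot"]).as_matrix();y=np.arctan2(m[1,0],m[0,0])
print(o["eef_pos"],"turn est",(-1.797-y)%np.pi,o["joints"][6],o["force"],o["ft_torque"])
b=cams.read_camera("scene")[170:380,220:400,::-1]
cv2.imwrite("pics/turned.png",cv2.resize(b,None,fx=2.8,fy=2.8,interpolation=cv2.INTER_CUBIC))
```

```text
[581.23894612 159.47567143  78.29315192] turn est 1.5800168944247148 -1.6642433763797995 [-5.52448642  3.17109523 13.98225133] [0.63052155 1.63166113 0.22229494]
```

View pics/turned.png

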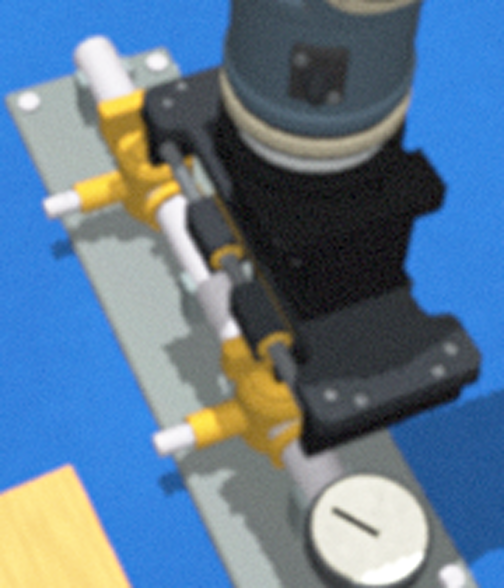

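The picture shows the gripper over the pipe with the bar held across it. The turn estimate is 1.58 and the press force matches the seated 13 N. I release and rise.

>>> send_rows(rows=[{"claw": 45, "travel": [0, 0, 0], "twist": [0, 0, 0]}, {"claw": 45, "travel": [0, 0, 0], "twist": [0, 0, 0]}, {"claw": 45, "travel": [0, 0, 0], "twist": [0, 0, 0]}, {"claw": 45, "travel": [0, 0, 0], "twist": [0, 0, 0]}, {"claw": 45, "travel": [0, 0, 0], "twist": [0, 0, 0]}])

```text
time_s: 7.25
eef_pos: [581.9, 157.5, 76.8]
tool_rot: [3.12, -0.366, -0.0]
force: [-0.1, -1.3, 0.3]
width: 0.476
gripper_force: 0.0
```

>>> send_rows(rows=[{"claw": 45, "travel": [0, 0, -10], "twist": [0, 0, 0]}, {"claw": 45, "travel": [0, 0, -30], "twist": [0, 0, 0]}, {"claw": 45, "travel": [0, 0, -40], "twist": [0, 0, 0]}, {"claw": 45, "travel": [0, 0, -40], "twist": [0, 0, 0]}, {"claw": 45, "travel": [0, 0, -30], "twist": [0, 0, 0]}])

```text
time_s: 7.75
eef_pos: [582.7, 157.3, 230.3]
tool_rot: [-3.119, 0.367, -0.005]
force: [0.2, 0.5, 0.8]
width: 0.515
gripper_force: 0.0
```

>>> send_rows(rows=[{"claw": 45, "travel": [-30, 0, -20], "twist": [0, 0, 0]}, {"claw": 45, "travel": [-30, 0, -20], "twist": [0, 0, 0]}, {"claw": 45, "travel": [-30, 0, 0], "twist": [0, 0, 0]}, {"claw": 45, "travel": [-20, 0, 0], "twist": [0, 0, 0]}, {"claw": 45, "travel": [0, 0, 0], "twist": [0, 0, 0]}])

```text
time_s: 8.25
eef_pos: [472.7, 184.0, 267.5]
tool_rot: [-3.118, 0.361, 0.003]
force: [0.0, 0.4, -0.1]
width: 0.517
gripper_force: 0.0
```

Run:
```python
from h import *
import cv2
a=cams.read_camera("top")[140:290,150:370,::-1];b=cams.read_camera("scene")[170:410,210:400,::-1]
a=cv2.resize(a,None,fx=2.0,fy=2.0,interpolation=cv2.INTER_CUBIC);b=cv2.resize(b,None,fx=1.8,fy=1.8,interpolation=cv2.INTER_CUBIC)
c=np.zeros((440,800,3),np.uint8);c[:300,:440]=a;c[:b.shape[0],450:450+b.shape[1]]=b
cv2.imwrite("pics/done.png",c)
```

```text
(no output)
```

View pics/done.png

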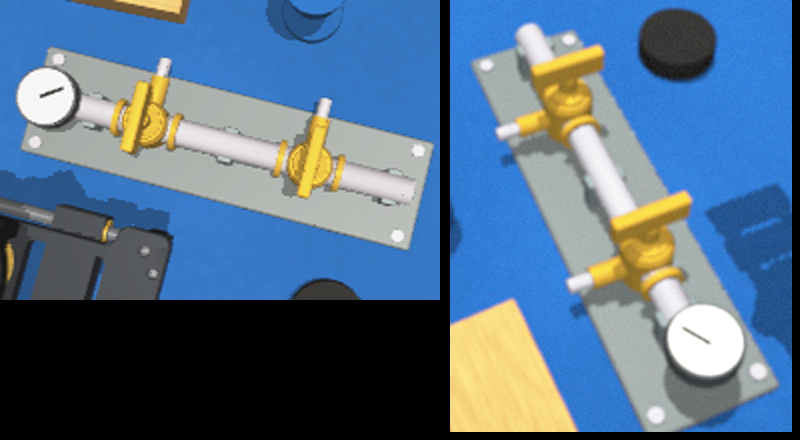

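The loose handle now stands parallel to the other one: top view (140,118) against (312,160). In the scene view it may sit slightly high, so I check the height by overlaying a bar model.

Run:
```python
from h import *
import cv2
im=cams.read_camera("scene")[:,:,::-1].copy();s=4
cen={}
outs=[]
d=np.array([np.cos(-1.797),np.sin(-1.797)]);
P=np.array([582,157.5]);O=P+160*d
for c,h in((O,[94]),(P,[94,104])):
    p=proj("scene",[*c,100]).astype(int);x0,y0=p[0]-35,p[1]-40
    w=cv2.resize(im[y0:y0+75,x0:x0+75],None,fx=5,fy=5,interpolation=cv2.INTER_CUBIC)
    for z,col in zip(h,((0,0,255),(0,255,0))):
        ax=np.array([-d[1],d[0]])
        q=[proj("scene",[*(c+a*32*ax+b*6*d),z+12]) for a,b in((-1,-1),(1,-1),(1,1),(-1,1))]
        q=((np.array(q)-[x0,y0]+.5)*5).astype(np.int32)
        cv2.polylines(w,[q],True,col,1)
    outs.append(w)
cv2.imwrite("pics/ov.png",np.hstack(outs))
```

```text
(no output)
```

View pics/ov.png

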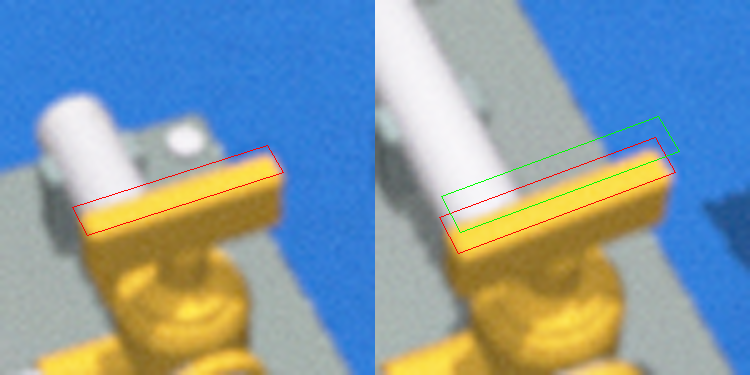

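Both handles sit at the same offset from their 94 mm outlines, so the heights match within about 2–3 mm.

```bash
python3 -c "
from cell import r
print(r.hand_in())"
```

```text
the job is handed in; nothing more can be done
None
```

I turned the loose tap clockwise while pressing it down, and it held when released: handle across the pipe (about 1.58 rad), level with the other tap to within 2–3 mm by camera. The other tap was not touched, and the job is handed in; no verdict came back.

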